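# Put the book back in the desk rack and close up its sliding end

### The arm

A 7-joint arm with a two-finger parallel gripper is mounted at the origin on a cart in front of the work surface, level with it; the furniture and walls round the work are solid. World frame = base frame: x ahead of the robot, y to its left, z up, the work surface at z = 0. Lengths are in m, angles in degrees, forces in N, time in s.
With the tool pointing down it reaches from about 0.425 to 0.875 m from the base axis. Payload 4.7 kg.
Tool frame: the origin (TCP) lies on the mounting face of the last link; the fingertips stand tcp_to_tips ahead of it and the grasp point (between the pads) lies 164 mm ahead of it (tcp_to_tips is the distance from the TCP to the fingertips, in m); z points along the fingers, y is the line along which they close (so a half turn about z gives the same grasp; the last joint's range is limited). The gripper opens to 87 mm and grips with 3 to 60 N. Pads are 19 mm wide; open, the fingers measure 117 mm over their backs; the gripper's body (75 mm by 190 mm) begins 51 mm behind the grasp point.
Start: joints at [0.808, 18.392, -4.016, 83.108, 1.295, 78.541, -3.26], TCP at [0.65, -0, 0.405] pointing down, gripper open.
Joint ranges: [-163.93, 163.93], [-17.29, 119.83], [-79.2, 71.16], [3.27, 140.29], [-89.18, 269.18], [5.43, 117.66], [-154.24, 154.24]. Speed limits (degrees/s): [147.25, 147.25, 180, 180, 180, 180, 180].

### API

Orientations are given as [roll, pitch, yaw] about the fixed x, y, z axes, in that order (R = Rz(yaw) Ry(pitch) Rx(roll)).
In Python, from cell import get_obs, read_camera, sign_off, tcp_to_tips gives the robot as it stands.
- The arm moves only by the tool drive_tool, never from a script. Its argument "rows" is one flat list of numbers, 7 for each row, row after row: the shift along the tool's x, y, z in m, then the turn, a rotation vector about the tool's x, y, z in rad, then the gripper command: -1 is shut, 1 is fully open, values between are in proportion. In form: [tx, ty, tz, rx, ry, rz, fingers, tx, ty, tz, rx, ry, rz, fingers, ...]. A call has 1 to 5 rows; each row shifts and turns the commanded pose from where the row before left it, along the tool's axes as they then stand; what a row does not reach is not made up. A row lasts 1/8 s, in which the tool goes at most 62.5 mm and 10.7 degrees, less where a joint would pass 70% of its speed; a pose out of reach is approached as far as the arm can. A call is refused whole if a number of a shift passes 0.0625 or a number of a turn 0.188, either way. A call with a gripper value outside its range is refused whole. The fingers move at their own pace and stop on an object; "grip_force" is the grip in N (left out, the last holds). Time passes only in rows, so rows that do not move let the fingers close. It gives the time, the measured TCP pose, the force, the opening and the grip force at its end, in the units of the state.
- get_obs(): the state, without advancing time (a new reading comes with each control period).
- read_camera(name): name is "scene" or "side" or "wrist"; returns a dict with "color" (480x640x3 uint8, blue, green, red), "fov_y" (degrees; the focal length in pixels is half the picture's height over the tangent of half this angle, whatever the lens; pixels are square), "cx", "cy" (the principal point, pixels), "cam_to_world" (4x4, takes a point from camera to world coordinates); the wrist camera has in their place "mount" (4x4, takes a point from camera to tool coordinates, whose origin is the TCP and whose axes are the flange's). Camera axes: x right, y up, looking along -z (the intrinsics and any distortion apply to the point x, -y, -z); pixel columns grow to the right and rows downward; lengths in m; the calibration is good to about 2 mm. A picture is of the moment at which its call begins: read the wrist's pose just before it. There is no depth.
- sign_off(): hands the job in; it is judged then, once.
The state is a dict: "time_s": time; "qpos": joint angles; "joint_velocities": joint speeds; "effort": joint torques, N m; "tool_pos": TCP position; "tool_rot": TCP orientation; "force": force on the tool from outside, world axes, zero at the start; "wrist_torque": the same for the moment, N m; "grip_width": finger opening in m; "grasp_force": force on a finger pad.
Only numpy, scipy, OpenCV 4.12 (cv2) and the standard library are available. Lean on these libraries where they do the work, as an engineer would, in place of code of your own. Each camera call takes 0.05 s, during which the arm holds its last target. There are 200 camera calls.

### The job

One book has been left standing out on the desk: stand it upright in the book rack, in the gap between the row and the sliding end. Then hold the sliding end's release bar up, slide the end gently along until all the books stand close together, ease it back only as far as the nearest notch and let the bar drop fully into it. Do not crush the books, drag the end against its catch or disturb the other things on the desk.

Things in the scene. Friction and masses are not known exactly. Their poses are not given: they have to be found in the camera images.
- rack: grey steel desk book rack, fixed to the desk, 364 x 144 mm. Origin at the desk top under the middle of the rail; its y axis runs along the row of books from the fixed end plate (at y = -155 mm) towards the sliding end, z up. Books stand on its floor, 14 mm above the desk; low lips (21 mm above the desk) run along the floor's edges at x = -70 and +70 mm. A slotted steel strip is sunk in the middle of the floor.
- end_face (a point): middle of the inner face of the fixed end plate (120 mm wide, top 128 mm above the desk); axes as the rack's
- follower: the sliding end: an upright steel plate, 120 mm wide, top edge 104 mm above the desk, on a 100 mm long shoe (top 22 mm above the desk) that reaches outward (+y). It can only slide along the rack's y, about 2.5 N of drag; at the start it is anywhere in the first 30 mm of its 150 mm travel. Origin at desk height at the face that pushes the books; axes as the rack's, books are on its -y side.
- push_face (a point): middle of the sliding end's pushing face, 74 mm above the desk
- bar_grip (a point): middle of the release bar: a level round bar, 12 mm thick (14 mm over its black sleeve) and 88 mm long, along the rack's x, carried on two stems 60 mm apart (8 mm thick, in bushes up to 40 mm above the desk). It stands 78 mm outward (+y) of the pushing face, 68 mm above the desk when fully down; free below between the stems down to the shoe. It moves only up and down on the sliding end and carries it along when pushed sideways.
- release_bar (a joint): how far the release bar is lifted, m: 0 fully down with its tooth in a slot (caught), about 0.0055 when the tooth merely rests on the metal between two slots (not caught), above 0.007 free to slide, 0.014 upper stop. Springs press it down with 4 to 6 N. Slots are 5.5 mm wide, every 10 mm along the rack's y; the strip sits with several mm of play from rack to rack, so just where a slot lies must be felt: the tooth (4 mm) drops in when it passes over one.
- strip: the slotted strip in the rack's floor, 22 mm wide, 342 mm long, top 13 mm above the desk; axes as the rack's; its origin tells nothing of where the slots are
- spare_book_mid (a point): centre of the hardback book left out on the desk, standing upright: 114 mm deep (its x), 34 mm thick (its y), 150 mm high (z). Grip it across the thickness within 35 mm of its top edge; its spine is on its -x side
- book_a_mid (a point): centre of a hardback standing in the row, 158 mm high, thickness 20 to 32 mm; the three row books stand in any order with small gaps
- book_b_mid (a point): centre of another hardback in the row, 146 mm high, thickness 20 to 32 mm
- book_c_mid (a point): centre of another hardback in the row, 152 mm high, thickness 20 to 32 mm

How it is judged:
By the outcome, as a careful person would: the job done as asked, in the order asked, and still so for the second after the job is handed in, with the robot touching nothing.
It also fails if it takes over 69 s, if anything falls off the work surface, if the arm or the gripper's body presses on something with over 40 N, if the wrist force passes 120 N, or if a joint passes its speed limit or range.

## Working session

There is one attempt and no reset: what is moved stays moved. The work goes in short steps, Python scripts to look and compute and a tool call to move; the robot and the scene stay as the last step left them, time stands still between calls to the robot, and variables do not carry over. Pictures are saved under pics/ and viewed, at most 10 in all, crops included, and the job is handed in when it is done.

Besides the shell and the picture viewer there is one more tool, called after ">>>" as a command line: name --argument value ..., lists and objects as JSON in quotes. drive_tool: Moves the arm, as the interface text tells. Its arguments: {"type":"object","properties":{"rows":{"type":"array","items":{"type":"number"}},"grip_force":{"type":"number"}},"required":["rows"]}

```bash
ls; mkdir -p pics; python3 - <<'E'
from cell import *
import cv2,numpy as np
print(get_obs(),tcp_to_tips)
for n in("scene","side"):
    c=read_camera(n);cv2.imwrite(f"pics/{n}0.png",c["color"])
    np.savez(f"pics/{n}0.npz",**c)
    print({k:v for k,v in c.items() if k!="color"})
E
```

```text
pics
{'time_s': 0.0, 'qpos': array([ 0.80770803, 18.43828732, -4.01405305, 83.1739703 ,  1.29712772,
       78.5378909 , -3.2595378 ]), 'joint_velocities': array([ 0.02892379, -0.00750284, -0.03098604,  0.05186843,  0.15376114,
       -0.03485137,  0.05245244]), 'effort': array([-2.58547143e-04, -4.91284704e+01, -4.03903294e-01, -3.12526345e+01,
       -6.40594075e-02,  4.37659642e-02,  1.61017233e-04]), 'tool_pos': array([ 6.49806452e-01, -5.17739185e-05,  4.03677900e-01]), 'tool_rot': array([-1.79895201e+02,  8.10859958e-03,  9.00015123e+01]), 'force': array([-2.96586392e-02, -5.12236856e-01, -4.01443382e-04]), 'wrist_torque': array([-0.02675152,  0.02401031, -0.00951382]), 'grasp_force': 0.0, 'grip_width': 0.08672589633020679} 0.1822
{'fov_y': 49.98867920204791, 'cx': 324.3609260417187, 'cy': 242.66586293646125, 'cam_to_world': array([[ 0.86427813,  0.33095583, -0.37880278,  0.08535944],
       [-0.50299173,  0.57574306, -0.64460782, -0.86240105],
       [ 0.00475636,  0.74765511,  0.66407018,  0.84072337],
       [ 0.        ,  0.        ,  0.        ,  1.        ]])}
{'fov_y': 47.26630604631162, 'cx': 326.73948943960494, 'cy': 236.32054520900277, 'cam_to_world': array([[ 0.6277091 ,  0.57220213, -0.52779353, -0.06086788],
       [-0.77843735,  0.45784832, -0.4294301 , -0.60594482],
       [-0.00407144,  0.68041138,  0.73281906,  0.92183561],
       [ 0.        ,  0.        ,  0.        ,  1.        ]])}
```

View pics/scene0.png

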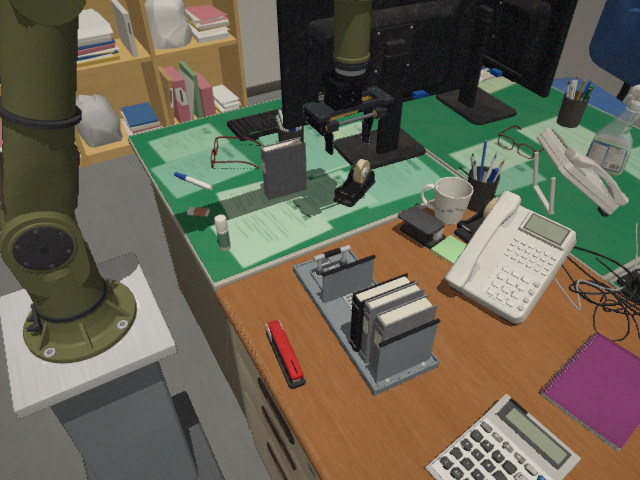

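View pics/side0.png

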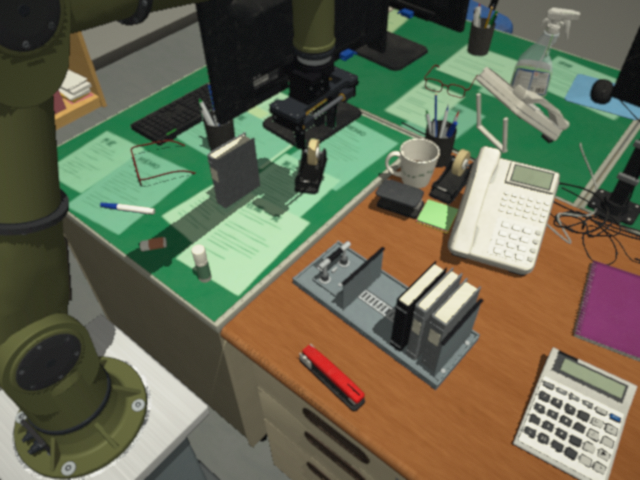

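```bash
python3 - <<'E'
import cv2
for n,x,y in(("scene",230,120),("side",200,120)):
    im=cv2.imread(f"pics/{n}0.png")[y:y+270,x:x+290]
    im=cv2.resize(im,None,fx=2.2,fy=2.2,interpolation=cv2.INTER_CUBIC)
    for k in range(0,290,20):
        cv2.putText(im,str(x+k),(int(k*2.2),8),0,.3,(0,0,255));cv2.line(im,(int(k*2.2),8),(int(k*2.2),14),(0,0,255))
        cv2.putText(im,str(y+k),(0,int(k*2.2)+3),0,.3,(0,0,255))
    cv2.imwrite(f"pics/{n}crop.png",im)
E
```

```text
(no output)
```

View pics/scenecrop.png

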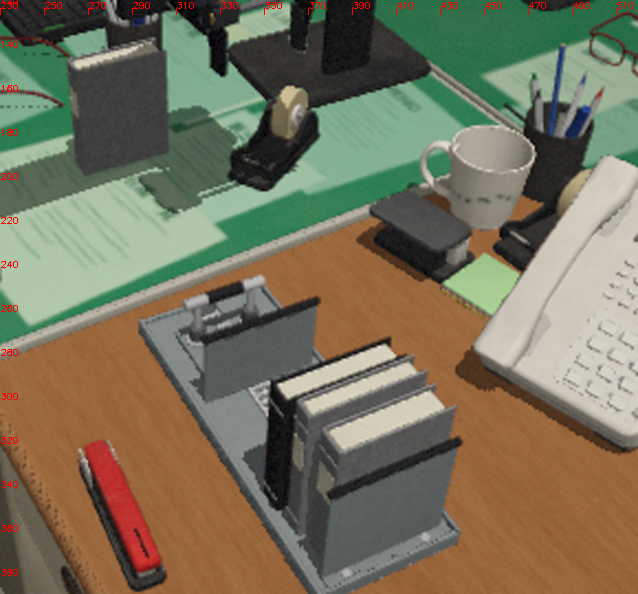

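View pics/sidecrop.png

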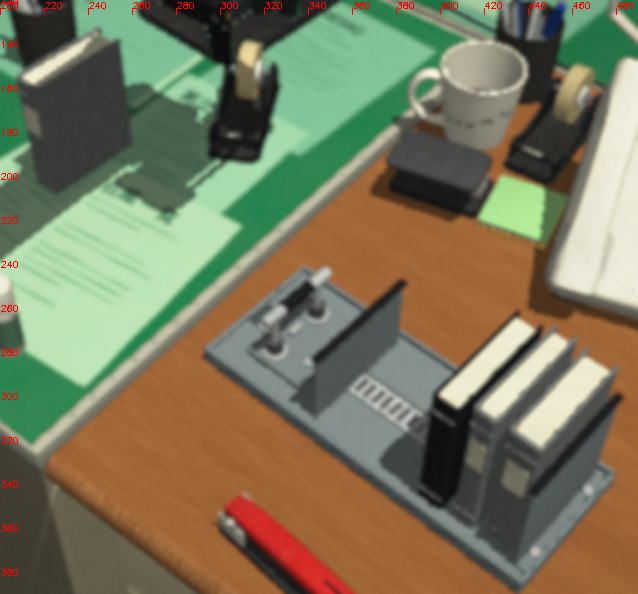

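```bash
cat > h.py <<'E'
import numpy as np
C={n:np.load(f"pics/{n}0.npz") for n in("scene","side")}
O={"scene":(230,120),"side":(200,120)}
def ray(c,u,v,T=None):
    f=240/np.tan(np.radians(c["fov_y"]/2)); T=c["cam_to_world"] if T is None else T
    d=T[:3,:3]@np.array([(u-c["cx"])/f,-(v-c["cy"])/f,-1]); return T[:3,3],d/np.linalg.norm(d)
def plane(o,d,z): return o+d*(z-o[2])/d[2]
def tri(r1,r2):
    A=np.zeros((3,3));b=np.zeros(3)
    for o,d in(r1,r2):
        P=np.eye(3)-np.outer(d,d);A+=P;b+=P@o
    p=np.linalg.solve(A,b); return p,max(np.linalg.norm((np.eye(3)-np.outer(d,d))@(p-o)) for o,d in(r1,r2))
def crop(n,p): return ray(C[n],O[n][0]+p[0]/2.2,O[n][1]+p[1]/2.2)
E
python3 - <<'E'
from h import *
np.set_printoptions(precision=4,suppress=True)
P={"rackL":((140,322),(205,352)),"rackN":((318,592),(520,590)),"rackE":((458,530),(613,475)),"rackF":((263,280),(305,268)),
"bTL":((75,68),(37,90)),"bTR":((165,40),(120,38)),"bBL":((84,175),(55,193)),"bBR":((168,153),(131,148)),
"bar1":((188,302),(265,320)),"bar2":((262,283),(328,273)),"fol1":((203,338),(313,360)),"fol2":((318,300),(404,283)),
"fix1":((330,497),(535,490)),"fix2":((460,442),(620,397)),"blkL":((277,380),(440,395)),"blkR":((390,342),(520,318))}
for k,(a,b) in P.items():
    p,e=tri(crop("scene",a),crop("side",b)); print(k,p,"err",round(e,4))
zs={"rackL":.018,"rackN":.018,"rackE":.018,"rackF":.018,"bTL":.15,"bTR":.15,"bBL":0,"bBR":0,"bar1":.068,"bar2":.068,"fol1":.104,"fol2":.104,"fix1":.128,"fix2":.128}
for k,z in zs.items():
    print(k,plane(*crop("scene",P[k][0]),z)[:2],plane(*crop("side",P[k][1]),z)[:2])
E
```

```text
rackL [ 0.453  -0.0966  0.0138] err 0.0015
rackN [ 0.426  -0.4611  0.0223] err 0.0038
rackE [ 0.5706 -0.4678  0.0181] err 0.0013
rackF [ 0.6012 -0.1023  0.0103] err 0.0017
bTL [0.5157 0.1706 0.1585] err 0.0016
bTR [0.6241 0.1591 0.1667] err 0.004
bBL [ 0.5244  0.1876 -0.0039] err 0.0009
bBR [ 0.6364  0.1786 -0.0077] err 0.0018
bar1 [ 0.483  -0.1469  0.0702] err 0.0008
bar2 [ 0.5646 -0.1569  0.0685] err 0.0009
fol1 [ 0.456  -0.2231  0.0992] err 0.001
fol2 [ 0.5769 -0.2341  0.1   ] err 0.0007
fix1 [ 0.4423 -0.4456  0.1278] err 0.0012
fix2 [ 0.564  -0.4534  0.1264] err 0.0006
blkL [ 0.4512 -0.3503  0.1631] err 0.0017
blkR [ 0.562  -0.3562  0.1565] err 0.0014
rackL [ 0.4527 -0.0993] [ 0.449  -0.0998]
rackN [ 0.4317 -0.457 ] [ 0.4242 -0.4618]
rackE [ 0.5721 -0.467 ] [ 0.5692 -0.4682]
rackF [ 0.5984 -0.108 ] [ 0.5936 -0.1075]
bTL [0.5229 0.1855] [0.5202 0.1779]
bTR [0.6426 0.1893] [0.6338 0.1724]
bBL [0.5214 0.1819] [0.523 0.185]
bBR [0.6334 0.1709] [0.6284 0.1707]
bar1 [ 0.485  -0.1442] [ 0.4835 -0.1462]
bar2 [ 0.5639 -0.1572] [ 0.5661 -0.1561]
fol1 [ 0.4546 -0.2265] [ 0.4518 -0.2259]
fol2 [ 0.575 -0.237] [ 0.5729 -0.2362]
fix1 [ 0.4409 -0.4464] [ 0.4435 -0.4452]
fix2 [ 0.5636 -0.454 ] [ 0.562  -0.4539]
```

```bash
python3 - <<'E'
from cell import *
c=read_camera("wrist");print({k:v for k,v in c.items() if k!="color"})
E
```

```text
{'fov_y': 59.358144487013426, 'cx': 311.3419671848346, 'cy': 237.06953797278436, 'mount': array([[ 4.89801884e-04,  9.60211251e-01,  2.79274263e-01,
         7.61365192e-02],
       [ 9.99999873e-01, -4.36536528e-04, -2.52921752e-04,
        -4.83423244e-04],
       [-1.20944894e-04,  2.79274352e-01, -9.60211342e-01,
         2.00787482e-02],
       [ 0.00000000e+00,  0.00000000e+00,  0.00000000e+00,
         1.00000000e+00]])}
```

>>> drive_tool --rows '[0.03, -0.015, 0, 0, 0, 0.18, 1, 0.03, -0.015, 0, 0, 0, 0.18, 1, 0.02, -0.015, 0, 0, 0, 0.18, 1, 0, -0.015, 0, 0, 0, 0.18, 1, 0, 0, 0, 0, 0, 0.18, 1]'

```text
time_s: 0.78
tool_pos: [0.6049, 0.0954, 0.4045]
tool_rot: [-180.0, 0.0, 38.2]
force: [0.3, 0.5, 0.0]
grip_width: 0.0872
grasp_force: 0.0
```

>>> drive_tool --rows '[0, 0, 0, 0, 0, 0.18, 1, 0, 0, 0, 0, 0, 0.18, 1, 0, 0, 0, 0, 0, 0.18, 1, 0, 0, 0, 0, 0, 0.18, 1, 0, 0, 0, 0, 0, 0.04, 1]'

```text
time_s: 1.4
tool_pos: [0.6057, 0.0939, 0.4043]
tool_rot: [180.0, 0.0, -5.2]
force: [-0.5, 0.7, -0.3]
grip_width: 0.0869
grasp_force: 0.0
```

```bash
python3 - <<'E'
from cell import *
import cv2,numpy as np
o=get_obs();c=read_camera("wrist");cv2.imwrite("pics/w1.png",c["color"]);np.savez("pics/w1.npz",pos=o["tool_pos"],rot=o["tool_rot"],**c)
print(o["tool_pos"],o["tool_rot"])
E
```

```text
[0.60565103 0.09389356 0.4043362 ] [ 1.79980669e+02  3.77384665e-02 -5.24932436e+00]
```

View pics/w1.png

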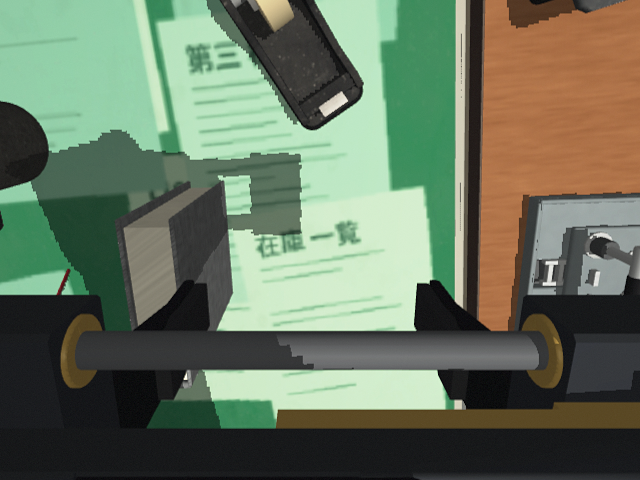

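```bash
cat >> h.py <<'E'
from scipy.spatial.transform import Rotation as R
def wr(c,u,v):
    T=np.eye(4);T[:3,:3]=R.from_euler("xyz",c["rot"],degrees=True).as_matrix();T[:3,3]=c["pos"]
    return ray(c,u,v,T@c["mount"])
E
python3 - <<'E'
from h import *
np.set_printoptions(precision=4,suppress=True)
w=np.load("pics/w1.npz")
for u,v,z in((118,216,.15),(172,221,.15),(189,183,0),(224,180,0),(133,328,.15),(232,295,0),(48,150,0.1),(48,150,0),(0,200,.1),(20,102,.1),(635,250,.068),(600,240,.068)): print(u,v,z,plane(*wr(w,u,v),z))
# cup: silhouette in scene & side
s,d=C["scene"],C["side"]
print("cup",tri(ray(s,289,122),ray(d,217,118)),tri(ray(s,302,125),ray(d,234,125)))
E
```

```text
118 216 0.15 [0.636  0.2013 0.15  ]
172 221 0.15 [0.6303 0.1711 0.15  ]
189 183 0 [0.6316 0.2033 0.    ]
224 180 0 [0.6314 0.1709 0.    ]
133 328 0.15 [0.5653 0.2076 0.15  ]
232 295 0 [0.5177 0.18   0.    ]
48 150 0.1 [0.6747 0.2621 0.1   ]
48 150 0 [ 0.6724  0.3239 -0.    ]
0 200 0.1 [0.6448 0.3037 0.1   ]
20 102 0.1 [0.7061 0.272  0.1   ]
635 250 0.068 [ 0.5558 -0.1589  0.068 ]
600 240 0.068 [ 0.5667 -0.1305  0.068 ]
cup (array([0.6707, 0.343 , 0.1132]), np.float64(0.0040100054212779766)) (array([0.6751, 0.2805, 0.1255]), np.float64(0.01122493554426927))
```

>>> drive_tool --rows '[-0.013, -0.0315, 0, 0, 0, -0.008, 1, -0.013, -0.0315, 0, 0, 0, 0, 1, -0.013, -0.0315, 0.01, 0, 0, 0, 1, 0, 0, 0.02, 0, 0, 0, 1, 0, 0, 0.02, 0, 0, 0, 1]'

```text
time_s: 2.08
tool_pos: [0.5744, 0.1921, 0.3541]
tool_rot: [180.0, 0.0, -4.5]
force: [-0.0, 0.4, -0.3]
grip_width: 0.087
grasp_force: 0.0
```

>>> drive_tool --rows '[0, 0, 0.025, 0, 0, 0, 1, 0, 0, 0.02, 0, 0, 0, 1, 0, 0, 0.01, 0, 0, 0, 1, 0, 0, 0, 0, 0, 0, 0.3, 0, 0, 0, 0, 0, 0, 0]' --grip_force 25

```text
time_s: 2.7
tool_pos: [0.5752, 0.1914, 0.3007]
tool_rot: [-180.0, -0.1, -4.6]
force: [-0.3, -0.2, 0.9]
grip_width: 0.074
grasp_force: 0.0
```

```bash
python3 - <<'E'
from cell import *
import cv2,numpy as np
o=get_obs();c=read_camera("wrist");cv2.imwrite("pics/w2.png",c["color"]);np.savez("pics/w2.npz",pos=o["tool_pos"],rot=o["tool_rot"],**c)
print(o["tool_pos"],o["tool_rot"],o["force"],o["grip_width"])
E
```

```text
[0.5751981  0.19144321 0.30073171] [-1.79963742e+02 -8.51617718e-02 -4.64575137e+00] [-0.29734967 -0.16822823  0.85397418] 0.07404059578410445
```

View pics/w2.png

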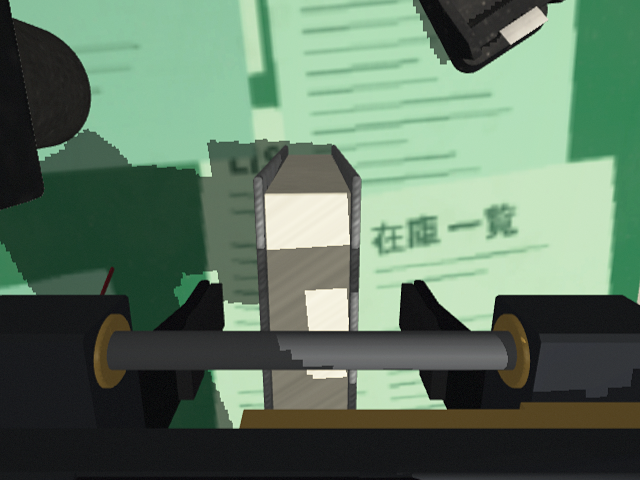

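>>> drive_tool --rows '[0, 0, 0, 0, 0, 0, -0.3, 0, 0, 0, 0, 0, 0, -0.6, 0, 0, 0, 0, 0, 0, -1, 0, 0, 0, 0, 0, 0, -1, 0, 0, 0, 0, 0, 0, -1]' --grip_force 25

```text
time_s: 3.38
tool_pos: [0.5748, 0.1914, 0.2998]
tool_rot: [-180.0, -0.0, -4.6]
force: [-0.4, 0.0, 0.3]
grip_width: 0.0336
grasp_force: 24.9
```

>>> drive_tool --rows '[0, 0, 0, 0, 0, 0, -1, 0, 0, -0.003, 0, 0, 0, -1, 0, 0, -0.006, 0, 0, 0, -1, 0, 0, -0.015, 0, 0, 0, -1, 0, 0, -0.015, 0, 0, 0, -1]'

```text
time_s: 4.0
tool_pos: [0.5749, 0.1914, 0.3401]
tool_rot: [-180.0, -0.0, -4.7]
force: [0.7, 0.1, -2.0]
grip_width: 0.0338
grasp_force: 24.9
```

>>> drive_tool --rows '[0, 0.01, -0.04, 0, 0, 0, -1, 0, 0.02, -0.045, 0, 0, 0, -1, -0.004, 0.04, -0.025, 0, 0, 0, -1, -0.004, 0.055, 0, 0, 0, 0, -1, -0.004, 0.06, 0, 0, 0, 0, -1]'

```text
time_s: 4.62
tool_pos: [0.5474, 0.0068, 0.4507]
tool_rot: [-180.0, -0.2, -4.6]
force: [0.9, -0.7, -2.3]
grip_width: 0.0335
grasp_force: 24.9
```

>>> drive_tool --rows '[-0.004, 0.06, 0, 0, 0, 0, -1, -0.004, 0.06, 0, 0, 0, 0, -1, -0.004, 0.06, 0, 0, 0, 0, -1, 0, 0.05, 0, 0, 0, 0, -1, 0, 0.035, 0, 0, 0, 0, -1]'

```text
time_s: 5.25
tool_pos: [0.5133, -0.2581, 0.4504]
tool_rot: [179.9, -0.1, -4.8]
force: [-0.8, 1.3, -2.5]
grip_width: 0.0337
grasp_force: 24.9
```

>>> drive_tool --rows '[0, 0.025, 0, 0, 0, 0, -1, 0, 0.013, 0, 0, 0, 0, -1, 0, 0, 0, 0, 0, 0, -1, 0, 0, 0, 0, 0, 0, -1]'

```text
time_s: 5.75
tool_pos: [0.5119, -0.2917, 0.449]
tool_rot: [-179.9, -0.0, -4.5]
force: [0.4, 0.8, -2.9]
grip_width: 0.0342
grasp_force: 24.9
```

```bash
python3 - <<'E'
from cell import *
import cv2,numpy as np
o=get_obs();c=read_camera("wrist");np.savez("pics/w3.npz",pos=o["tool_pos"],rot=o["tool_rot"],**c)
print(o["tool_pos"],o["tool_rot"],o["force"],o["grip_width"])
s=read_camera("side")["color"][120:360,200:500]
cv2.imwrite("pics/w3.png",cv2.vconcat([cv2.resize(c["color"],(640,480))[:300],cv2.resize(s,(640,512))[:290]]))
E
```

```text
[ 0.51185286 -0.29165645  0.44897123] [-1.79941390e+02 -2.23821565e-02 -4.53494985e+00] [ 0.36329733  0.76405027 -2.86927788] 0.03422374239249018
```

View pics/w3.png

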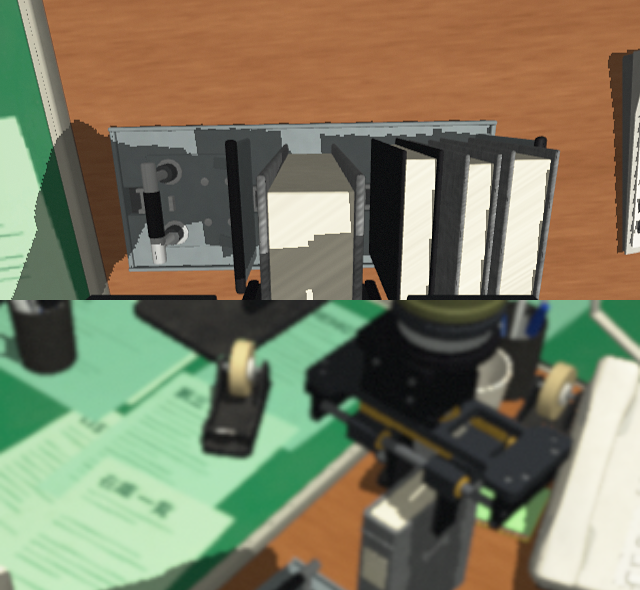

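```bash
python3 - <<'E'
from h import *
np.set_printoptions(precision=4,suppress=True)
w=np.load("pics/w3.npz")
c=np.array([.5125,-.281]);a=np.radians(-4.6);M=np.array([[np.cos(a),np.sin(a)],[-np.sin(a),np.cos(a)]])
for n,u,v,z in(("rackfarL",110,128,.021),("rackfarR",495,122,.021),("racknearL",132,270,.021),("plate",244,290,.104),("plate",237,142,.104),("blktop",402,152,.166),("blktop",402,290,.166),("blkbot",372,140,.014),("bar",151,165,.068),("bar",159,262,.068),("bookbotL",288,153,.149),("bookbotR",333,153,.149)):
    p=plane(*wr(w,u,v),z);print(n,p,"rack",M@(p[:2]-c))
E
```

```text
rackfarL [ 0.5909 -0.1086  0.021 ] rack [0.0643 0.1781]
rackfarR [ 0.568  -0.4684  0.021 ] rack [ 0.0703 -0.1824]
racknearL [ 0.4491 -0.1012  0.021 ] rack [-0.0776  0.1741]
plate [ 0.4524 -0.2309  0.104 ] rack [-0.0639  0.0451]
plate [ 0.5726 -0.2404  0.104 ] rack [0.0567 0.0452]
blktop [ 0.5615 -0.3517  0.166 ] rack [ 0.0546 -0.0665]
blktop [ 0.4699 -0.3499  0.166 ] rack [-0.037  -0.0721]
blkbot [ 0.5601 -0.3542  0.014 ] rack [ 0.0533 -0.0691]
bar [ 0.5577 -0.1587  0.068 ] rack [0.0353 0.1255]
bar [ 0.4708 -0.1499  0.068 ] rack [-0.0521  0.1273]
bookbotL [ 0.5651 -0.2808  0.149 ] rack [0.0524 0.0044]
bookbotR [ 0.5628 -0.3101  0.149 ] rack [ 0.0524 -0.025 ]
```

>>> drive_tool --rows '[-0.003, 0, 0.03, 0, 0, 0, -1, 0, 0, 0.04, 0, 0, 0, -1, 0, 0, 0.03, 0, 0, 0, -1, 0, 0, 0.02, 0, 0, 0, -1, 0, 0, 0.008, 0, 0, 0, -1]'

```text
time_s: 6.48
tool_pos: [0.5083, -0.2917, 0.3195]
tool_rot: [-179.9, 0.1, -4.6]
force: [-0.7, -0.2, -2.4]
grip_width: 0.0335
grasp_force: 24.9
```

>>> drive_tool --rows '[0, 0, 0.004, 0, 0, 0, -1, 0, 0, 0.002, 0, 0, 0, -1, 0, 0, 0, 0, 0, 0, -1]'

```text
time_s: 6.85
tool_pos: [0.5087, -0.2929, 0.316]
tool_rot: [180.0, -0.1, -4.6]
force: [-0.8, 1.6, 1.0]
grip_width: 0.0339
grasp_force: 24.9
```

>>> drive_tool --rows '[0, 0, 0, 0, 0, 0, -0.1, 0, 0, 0, 0, 0, 0, 0.2, 0, 0, 0, 0, 0, 0, 0.3, 0, 0, -0.01, 0, 0, 0, 0.3, 0, 0, -0.03, 0, 0, 0, 0.3]'

```text
time_s: 7.48
tool_pos: [0.5079, -0.2926, 0.3542]
tool_rot: [-179.9, 0.2, -4.7]
force: [0.8, 0.3, -0.3]
grip_width: 0.0561
grasp_force: 0.0
```

>>> drive_tool --rows '[0, 0, -0.05, 0, 0, 0, 0.3, 0, -0.02, -0.04, 0, 0, 0, 0.3, 0, -0.05, -0.01, 0, 0, 0, 0.3, 0, -0.05, 0, 0, 0, 0, 0.3, 0, -0.05, 0, 0, 0, 0, 0.3]'

```text
time_s: 8.1
tool_pos: [0.522, -0.1221, 0.456]
tool_rot: [180.0, -0.1, -4.7]
force: [1.3, -0.9, -0.5]
grip_width: 0.0566
grasp_force: 0.0
```

```bash
python3 - <<'E'
from cell import *
import cv2,numpy as np
o=get_obs();c=read_camera("wrist");np.savez("pics/w4.npz",pos=o["tool_pos"],rot=o["tool_rot"],**c)
print(o["tool_pos"],o["tool_rot"],o["qpos"],o["grip_width"])
s=read_camera("scene")["color"][220:400,280:460]
cv2.imwrite("pics/w4.png",cv2.vconcat([c["color"][:300],cv2.resize(s,(640,640))[:300]]))
E
```

```text
[ 0.52196939 -0.12205933  0.45600932] [ 1.79995369e+02 -1.15368925e-01 -4.67748079e+00] [ -2.53173849   3.01646188  13.43475587  95.39064247  -0.71615717
  81.56074229 -83.68871625] 0.056636369019391036
```

View pics/w4.png

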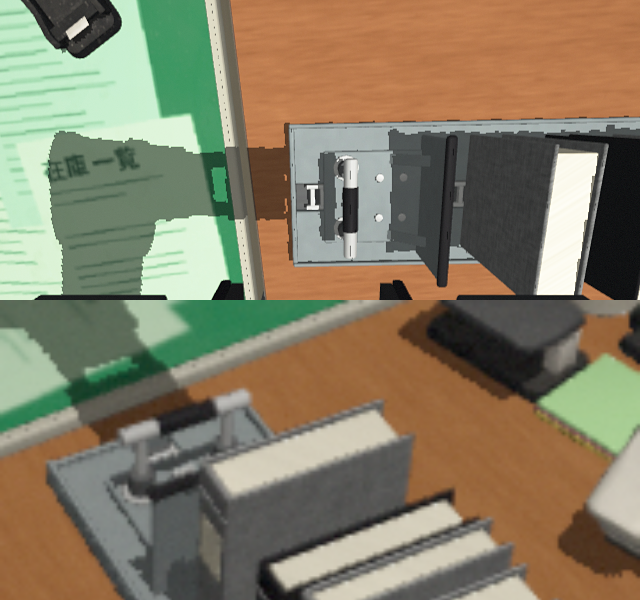

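```bash
python3 - <<'E'
from h import *
np.set_printoptions(precision=4,suppress=True)
w=np.load("pics/w4.npz")
for n,u,v,z in(("bar1",350,158,.068),("bar2",350,258,.068),("sleeve1",350,188,.075),("sleeve2",350,234,.075),("farL",290,124,.021),("farR",600,120,.021),("plate",449,137,.104),("plate",440,286,.104)):
    print(n,plane(*wr(w,u,v),z))
E
```

```text
bar1 [ 0.5602 -0.1593  0.068 ]
bar2 [ 0.4692 -0.1542  0.068 ]
sleeve1 [ 0.5353 -0.1573  0.075 ]
sleeve2 [ 0.4942 -0.155   0.075 ]
farL [ 0.5919 -0.108   0.021 ]
farR [ 0.5717 -0.4019  0.021 ]
plate [ 0.5736 -0.233   0.104 ]
plate [ 0.4505 -0.2265  0.104 ]
```

>>> drive_tool --rows '[-0.003, -0.05, 0.02, 0, 0, 0, -0.13, 0, -0.0566, 0.04, 0, 0, 0, -0.13, 0, 0, 0.06, 0, 0, 0, -0.13, 0, 0, 0.05, 0, 0, 0, -0.13, 0, 0, 0.018, 0, 0, 0, -0.13]'

```text
time_s: 8.82
tool_pos: [0.5262, -0.0228, 0.2683]
tool_rot: [180.0, 0.3, -4.7]
force: [-0.2, 0.5, 1.2]
grip_width: 0.0382
grasp_force: 0.0
```

>>> drive_tool --rows '[0, 0, 0, -0.1, 0, 0, -0.13, 0, 0, 0, -0.17, 0, 0, -0.13, 0, 0, 0, -0.17, 0, 0, -0.13, 0, 0, 0, -0.17, 0, 0, -0.13, 0, 0, 0, 0, 0, 0, -0.13]'

```text
time_s: 9.45
tool_pos: [0.5282, -0.021, 0.2715]
tool_rot: [145.1, -0.1, -4.5]
force: [-0.8, -0.0, -0.2]
grip_width: 0.0378
grasp_force: 0.0
```

```bash
python3 - <<'E'
from cell import *
from h import *
import cv2
np.set_printoptions(precision=4,suppress=True)
o=get_obs();c=read_camera("wrist");np.savez("pics/w5.npz",pos=o["tool_pos"],rot=o["tool_rot"],**c)
print(o["tool_pos"],o["tool_rot"],o["qpos"],o["grip_width"])
cv2.imwrite("pics/w5.png",c["color"])
Rt=R.from_euler("xyz",o["tool_rot"],degrees=True).as_matrix()
print("bar in tool",Rt.T@(np.array([.517,-.155,.068])-o["tool_pos"]),Rt.T@(np.array([.515,-.1565,.068])-o["tool_pos"]))
E
```

```text
[ 0.5282 -0.021   0.2715] [145.1459  -0.0631  -4.5144] [ -20.0139   13.8149    9.1771  109.4339   33.3649   70.6794 -120.6318] 0.037816204703800524
bar in tool [-0.0009 -0.006   0.2438] [-0.0027 -0.0046  0.2447]
```

View pics/w5.png

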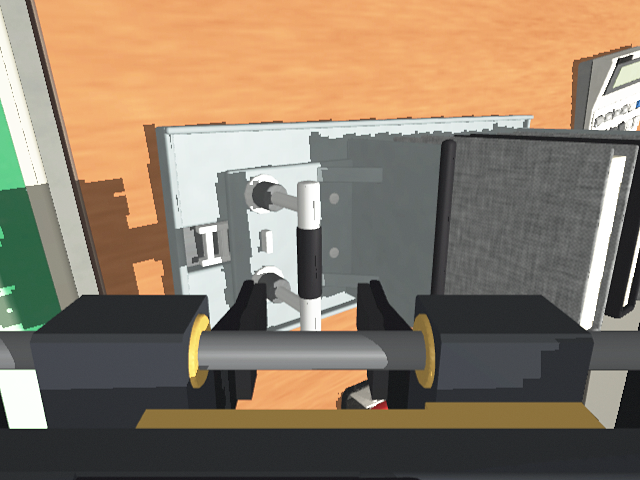

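>>> drive_tool --rows '[-0.003, -0.0015, 0.015, 0, 0, 0, -0.13, 0, 0, 0.025, 0, 0, 0, -0.13, 0, 0, 0.025, 0, 0, 0, -0.13, 0, 0, 0.012, 0, 0, 0, -0.13, 0, 0, 0.004, 0, 0, 0, -0.13]'

```text
time_s: 10.12
tool_pos: [0.5203, -0.0684, 0.2031]
tool_rot: [145.1, 0.0, -4.8]
force: [1.0, 0.6, -0.4]
grip_width: 0.0376
grasp_force: 0.0
```

>>> drive_tool --rows '[0, 0, 0, 0, 0, 0, -0.4, 0, 0, 0, 0, 0, 0, -0.6, 0, 0, 0, 0, 0, 0, -0.7]' --grip_force 12

```text
time_s: 10.5
tool_pos: [0.521, -0.0668, 0.2039]
tool_rot: [145.1, -0.1, -4.6]
force: [-0.1, 0.3, -0.1]
grip_width: 0.0171
grasp_force: 0.0
```

>>> drive_tool --rows '[0, 0, 0, 0, 0, 0, -0.85, 0, 0, 0, 0, 0, 0, -1, 0, 0, 0, 0, 0, 0, -1, 0, 0, 0, 0, 0, 0, -1]' --grip_force 20

```text
time_s: 11.0
tool_pos: [0.5209, -0.0667, 0.2035]
tool_rot: [145.1, -0.0, -4.6]
force: [-0.0, 3.4, 0.7]
grip_width: 0.0101
grasp_force: 19.7
```

```bash
python3 - <<'E'
from cell import *
import cv2
o=get_obs();print(o["grip_width"],o["force"],o["tool_pos"])
c=read_camera("wrist")["color"][100:360,180:460]
s=read_camera("scene")["color"][200:330,270:410]
cv2.imwrite("pics/w6.png",cv2.hconcat([cv2.resize(c,(400,371)),cv2.resize(s,(400,371))]))
E
```

```text
0.010094165535862 [-0.01757616  3.42608319  0.73262304] [ 0.52087209 -0.06665864  0.20346394]
```

View pics/w6.png

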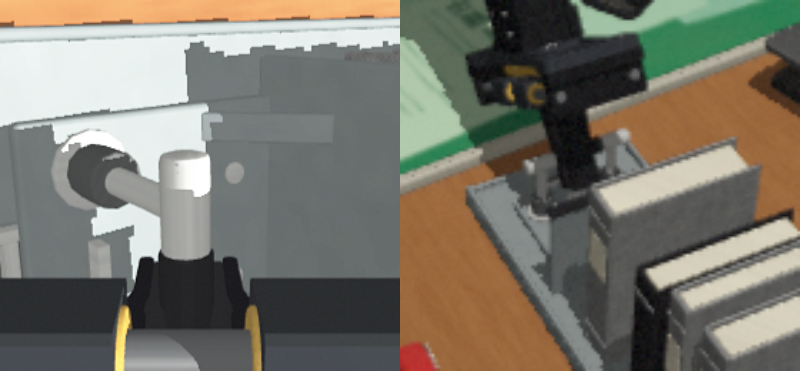

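>>> drive_tool --rows '[0, 0.0017, -0.0025, 0, 0, 0, -1, 0, 0.0017, -0.0025, 0, 0, 0, -1, 0, 0, 0, 0, 0, 0, -1]' --grip_force 25

```text
time_s: 11.48
tool_pos: [0.5208, -0.067, 0.2095]
tool_rot: [145.1, -0.0, -4.6]
force: [4.2, 1.6, -6.2]
grip_width: 0.0099
grasp_force: 25.0
```

>>> drive_tool --rows '[0, 0.0017, -0.0025, 0, 0, 0, -1, 0, 0.0012, -0.0017, 0, 0, 0, -1, 0, 0, 0, 0, 0, 0, -1]'

```text
time_s: 11.85
tool_pos: [0.5206, -0.0672, 0.2127]
tool_rot: [145.2, -0.0, -4.6]
force: [9.1, -1.9, -20.6]
grip_width: 0.0102
grasp_force: 25.9
```

>>> drive_tool --rows '[0, -0.0012, 0.0017, 0, 0, 0, -1, 0, 0, 0, 0, 0, 0, -1]'

```text
time_s: 12.1
tool_pos: [0.5208, -0.0671, 0.2123]
tool_rot: [145.1, -0.0, -4.6]
force: [4.8, 1.6, -9.5]
grip_width: 0.01
grasp_force: 25.2
```

```bash
python3 - <<'E'
from cell import *
import cv2,numpy as np
from h import *
o=get_obs();print(o["force"],o["tool_pos"],o["wrist_torque"])
im=read_camera("scene")["color"];cv2.imwrite("pics/s7.png",im)
a=cv2.imread("pics/scene0.png")
for x,y in((349,249),(316,257)):
    t=cv2.resize(a[y-5:y+6,x-4:x+7],None,fx=4,fy=4,interpolation=2)
    w=cv2.resize(im[y-22:y+16,x-14:x+18],None,fx=4,fy=4,interpolation=2)
    _,v,_,l=cv2.minMaxLoc(cv2.matchTemplate(w,t,cv2.TM_CCOEFF_NORMED)); print(v,l[0]/4-10,l[1]/4-17)
c=C["scene"];f=240/np.tan(np.radians(c["fov_y"]/2));Ti=np.linalg.inv(c["cam_to_world"])
def pr(p): q=Ti@np.r_[p,1];return np.array([c["cx"]-f*q[0]/q[2],c["cy"]+f*q[1]/q[2]])
for dz in(.009,.0055,.014):print(dz,pr([.564,-.157,.068+dz])-pr([.564,-.157,.068]))
E
```

```text
[ 4.77394781  1.63057058 -9.54579405] [ 0.52078434 -0.06710839  0.21228401] [ 2.02891917 -0.80001762  0.65856196]
0.7141941785812378 1.25 -3.25
0.638408362865448 -0.75 -2.0
0.009 [ 0.14854509 -2.99935413]
0.0055 [ 0.09059337 -1.82921958]
0.014 [ 0.23174324 -4.67925276]
```

>>> drive_tool --rows '[0.0003, -0.0009, 0.0012, 0, 0, 0, -1, 0, 0, 0, 0, 0, 0, -1]'

```text
time_s: 12.4
tool_pos: [0.5209, -0.0671, 0.2111]
tool_rot: [145.0, 0.0, -4.7]
force: [2.8, 2.2, -6.8]
grip_width: 0.0099
grasp_force: 25.0
```

>>> drive_tool --rows '[0, 0.0016, 0.0011, 0, 0, 0, -1, 0, 0.0024, 0.0017, 0, 0, 0, -1, 0, 0.0024, 0.0017, 0, 0, 0, -1]'

```text
time_s: 12.78
tool_pos: [0.5204, -0.0751, 0.2111]
tool_rot: [145.1, -0.0, -4.6]
force: [2.9, 3.0, -6.2]
grip_width: 0.01
grasp_force: 25.0
```

>>> drive_tool --rows '[0, 0.0041, 0.0029, 0, 0, 0, -1, 0, 0.0041, 0.0029, 0, 0, 0, -1, 0, 0.0041, 0.0029, 0, 0, 0, -1, 0, 0.0041, 0.0029, 0, 0, 0, -1, 0, 0.0025, 0.0017, 0, 0, 0, -1]'

```text
time_s: 13.4
tool_pos: [0.5188, -0.0985, 0.2112]
tool_rot: [145.0, -0.1, -4.6]
force: [4.0, 3.0, -6.5]
grip_width: 0.01
grasp_force: 25.0
```

>>> drive_tool --rows '[0, 0.0025, 0.0017, 0, 0, 0, -1, 0, 0.0025, 0.0017, 0, 0, 0, -1, 0, 0.0025, 0.0017, 0, 0, 0, -1, 0, 0.0025, 0.0017, 0, 0, 0, -1, 0, 0.0025, 0.0017, 0, 0, 0, -1]'

```text
time_s: 14.02
tool_pos: [0.5177, -0.1127, 0.2112]
tool_rot: [145.1, -0.1, -4.6]
force: [5.8, 4.8, -6.5]
grip_width: 0.01
grasp_force: 25.0
```

>>> drive_tool --rows '[0.0002, 0.0025, 0.0017, 0, 0, 0, -1, 0.0002, 0.0025, 0.0017, 0, 0, 0, -1, 0.0001, 0.0025, 0.0017, 0, 0, 0, -1, 0, 0.0025, 0.0017, 0, 0, 0, -1, 0, 0.0025, 0.0017, 0, 0, 0, -1]'

```text
time_s: 14.65
tool_pos: [0.5169, -0.1277, 0.2113]
tool_rot: [145.1, -0.1, -4.6]
force: [4.1, 4.1, -6.6]
grip_width: 0.0104
grasp_force: 25.0
```

>>> drive_tool --rows '[0.0001, 0.0025, 0.0017, 0, 0, 0, -1, 0, 0.0025, 0.0017, 0, 0, 0, -1, 0, 0.0025, 0.0017, 0, 0, 0, -1]'

```text
time_s: 15.02
tool_pos: [0.5163, -0.1367, 0.2115]
tool_rot: [145.1, -0.1, -4.6]
force: [4.3, 4.7, -6.4]
grip_width: 0.01
grasp_force: 25.0
```

>>> drive_tool --rows '[0, 0.0016, 0.0011, 0, 0, 0, -1, 0, 0.0016, 0.0011, 0, 0, 0, -1, 0, 0.0016, 0.0011, 0, 0, 0, -1]'

```text
time_s: 15.4
tool_pos: [0.5159, -0.1424, 0.2116]
tool_rot: [145.1, -0.1, -4.6]
force: [5.5, 4.0, -7.1]
grip_width: 0.01
grasp_force: 25.0
```

>>> drive_tool --rows '[0, 0.0012, 0.0009, 0, 0, 0, -1, 0, 0.0012, 0.0009, 0, 0, 0, -1]'

```text
time_s: 15.65
tool_pos: [0.5157, -0.1454, 0.2115]
tool_rot: [145.1, -0.1, -4.6]
force: [4.5, 3.8, -6.5]
grip_width: 0.0099
grasp_force: 25.0
```

>>> drive_tool --rows '[0, 0.0012, 0.0009, 0, 0, 0, -1, 0, 0.0012, 0.0009, 0, 0, 0, -1]'

```text
time_s: 15.9
tool_pos: [0.5155, -0.1482, 0.2114]
tool_rot: [145.1, -0.1, -4.6]
force: [4.2, 5.7, -7.3]
grip_width: 0.0099
grasp_force: 24.9
```

>>> drive_tool --rows '[0, 0.001, 0.0007, 0, 0, 0, -1, 0, 0.001, 0.0007, 0, 0, 0, -1]'

```text
time_s: 16.15
tool_pos: [0.5154, -0.1504, 0.2113]
tool_rot: [145.1, -0.1, -4.5]
force: [4.6, 6.1, -6.1]
grip_width: 0.0102
grasp_force: 24.9
```

>>> drive_tool --rows '[0, 0.001, 0.0007, 0, 0, 0, -1, 0, 0.001, 0.0007, 0, 0, 0, -1]'

```text
time_s: 16.4
tool_pos: [0.5152, -0.1528, 0.2113]
tool_rot: [145.1, -0.1, -4.5]
force: [5.5, 5.4, -6.2]
grip_width: 0.0101
grasp_force: 24.9
```

>>> drive_tool --rows '[0, 0.001, 0.0007, 0, 0, 0, -1, 0, 0.001, 0.0007, 0, 0, 0, -1]'

```text
time_s: 16.65
tool_pos: [0.515, -0.1552, 0.2113]
tool_rot: [145.1, -0.1, -4.5]
force: [4.3, 5.0, -5.9]
grip_width: 0.0103
grasp_force: 24.9
```

>>> drive_tool --rows '[0, 0.0008, 0.0006, 0, 0, 0, -1, 0, 0.0008, 0.0006, 0, 0, 0, -1]'

```text
time_s: 16.9
tool_pos: [0.5149, -0.1572, 0.2112]
tool_rot: [145.1, -0.1, -4.5]
force: [5.9, 4.3, -6.9]
grip_width: 0.0099
grasp_force: 24.9
```

>>> drive_tool --rows '[0, 0.0008, 0.0006, 0, 0, 0, -1, 0, 0.0008, 0.0006, 0, 0, 0, -1]'

```text
time_s: 17.15
tool_pos: [0.5148, -0.1588, 0.2111]
tool_rot: [145.2, -0.1, -4.5]
force: [5.0, 7.1, -7.6]
grip_width: 0.0102
grasp_force: 24.9
```

>>> drive_tool --rows '[0, 0.0008, 0.0006, 0, 0, 0, -1, 0, 0.0008, 0.0006, 0, 0, 0, -1]'

```text
time_s: 17.4
tool_pos: [0.5146, -0.1607, 0.211]
tool_rot: [145.2, -0.1, -4.5]
force: [5.7, 6.6, -7.0]
grip_width: 0.0097
grasp_force: 24.9
```

>>> drive_tool --rows '[0, 0.0008, 0.0006, 0, 0, 0, -1, 0, 0.0008, 0.0006, 0, 0, 0, -1]'

```text
time_s: 17.65
tool_pos: [0.5145, -0.1627, 0.211]
tool_rot: [145.2, -0.1, -4.5]
force: [5.9, 6.7, -6.2]
grip_width: 0.0101
grasp_force: 24.9
```

>>> drive_tool --rows '[0, 0.0006, 0.0004, 0, 0, 0, -1, 0, 0.0006, 0.0004, 0, 0, 0, -1]'

```text
time_s: 17.9
tool_pos: [0.5144, -0.1641, 0.211]
tool_rot: [145.2, -0.1, -4.5]
force: [4.5, 6.2, -6.3]
grip_width: 0.0101
grasp_force: 24.9
```

>>> drive_tool --rows '[0, 0.0006, 0.0004, 0, 0, 0, -1, 0, 0.0006, 0.0004, 0, 0, 0, -1]'

```text
time_s: 18.15
tool_pos: [0.5143, -0.1654, 0.211]
tool_rot: [145.2, -0.1, -4.5]
force: [4.8, 7.5, -6.7]
grip_width: 0.01
grasp_force: 24.8
```

>>> drive_tool --rows '[0, 0.0006, 0.0004, 0, 0, 0, -1, 0, 0.0006, 0.0004, 0, 0, 0, -1]'

```text
time_s: 18.4
tool_pos: [0.5142, -0.1666, 0.2109]
tool_rot: [145.2, -0.1, -4.5]
force: [5.2, 7.6, -7.2]
grip_width: 0.0098
grasp_force: 24.8
```

>>> drive_tool --rows '[0, 0.0006, 0.0004, 0, 0, 0, -1, 0, 0.0004, 0.0003, 0, 0, 0, -1]'

```text
time_s: 18.65
tool_pos: [0.5141, -0.1679, 0.2109]
tool_rot: [145.2, -0.1, -4.5]
force: [5.2, 6.7, -5.6]
grip_width: 0.0099
grasp_force: 24.8
```

>>> drive_tool --rows '[0, 0.0006, 0.0004, 0, 0, 0, -1, 0, 0.0006, 0.0004, 0, 0, 0, -1]'

```text
time_s: 18.9
tool_pos: [0.514, -0.1692, 0.211]
tool_rot: [145.2, -0.1, -4.5]
force: [4.5, 7.8, -6.0]
grip_width: 0.01
grasp_force: 24.8
```

>>> drive_tool --rows '[0, 0.0006, 0.0004, 0, 0, 0, -1, 0, 0.0006, 0.0004, 0, 0, 0, -1]'

```text
time_s: 19.15
tool_pos: [0.514, -0.1698, 0.2107]
tool_rot: [145.3, -0.1, -4.4]
force: [4.4, 11.0, -6.4]
grip_width: 0.0102
grasp_force: 24.7
```

```bash
python3 - <<'E'
from cell import *
import cv2
from h import *
cv2.imwrite("pics/s8.png",read_camera("scene")["color"])
cv2.imwrite("pics/d8.png",read_camera("side")["color"])
# bright page strips on row tops, side view: column profile along row across the tops
for n in("scene","side"):
    im=cv2.imread(f"pics/{'s' if n=='scene' else 'd'}8.png")
    c=C[n];f=240/np.tan(np.radians(c["fov_y"]/2));Ti=np.linalg.inv(c["cam_to_world"])
    g=cv2.cvtColor(im,6);out=[]
    for y in np.arange(-.16,0.0,.002):
        v=[]
        for x in(-.02,-.01,0,.01,.02):
            a=np.radians(-4.4);p=np.array([.511+x*np.cos(a)-y*np.sin(a),-.281+x*np.sin(a)+y*np.cos(a),.166,1]);q=Ti@p
            v.append(int(g[int(round(c["cy"]+f*q[1]/q[2])),int(round(c["cx"]-f*q[0]/q[2]))]))
        out.append(int(np.median(v)))
    print(n,out)
E
```

```text
scene [207, 208, 208, 209, 208, 208, 207, 207, 203, 199, 96, 125, 90, 88, 99, 154, 207, 209, 208, 209, 207, 207, 199, 106, 121, 164, 203, 206, 206, 206, 203, 174, 26, 42, 66, 96, 141, 175, 207, 208, 207, 207, 208, 207, 207, 208, 206, 207, 205, 163, 105, 105, 114, 111, 113, 115, 115, 113, 112, 115, 112, 114, 116, 115, 115, 114, 116, 115, 107, 71, 25, 29, 29, 29, 28, 28, 26, 26, 28, 31]
side [230, 233, 234, 234, 233, 233, 234, 233, 234, 231, 191, 140, 106, 113, 144, 220, 234, 238, 236, 236, 234, 231, 183, 151, 181, 224, 234, 234, 233, 233, 233, 234, 230, 205, 99, 69, 114, 183, 218, 235, 235, 235, 235, 235, 235, 234, 234, 234, 234, 234, 217, 180, 128, 117, 114, 114, 115, 116, 115, 115, 115, 115, 113, 115, 113, 114, 115, 114, 102, 83, 47, 31, 24, 25, 24, 24, 24, 23, 23, 22]
```

>>> drive_tool --rows '[0, 0.0003, 0.0002, 0, 0, 0, -1, 0, 0, 0, 0, 0, 0, -1]'

```text
time_s: 19.5
tool_pos: [0.5139, -0.1698, 0.2106]
tool_rot: [145.3, -0.1, -4.4]
force: [4.3, 11.0, -6.2]
grip_width: 0.01
grasp_force: 24.7
```

>>> drive_tool --rows '[0, -0.0007, -0.0005, 0, 0, 0, -1, 0, -0.002, 0.0029, 0, 0, 0, -1, 0, -0.0014, 0.002, 0, 0, 0, -1, 0, 0, 0, 0, 0, 0, -1]'

```text
time_s: 20.0
tool_pos: [0.514, -0.1696, 0.2049]
tool_rot: [145.2, -0.1, -4.4]
force: [3.9, 9.4, -6.1]
grip_width: 0.0097
grasp_force: 24.7
```

>>> drive_tool --rows '[0, -0.0006, 0.0008, 0, 0, 0, -1, 0, 0, 0, 0, 0, 0, -1]'

```text
time_s: 20.25
tool_pos: [0.514, -0.1696, 0.204]
tool_rot: [145.2, -0.1, -4.5]
force: [4.6, 9.3, -4.8]
grip_width: 0.0101
grasp_force: 24.7
```

>>> drive_tool --rows '[0, -0.0006, 0.0008, 0, 0, 0, -1, 0, 0, 0, 0, 0, 0, -1]'

```text
time_s: 20.5
tool_pos: [0.514, -0.1696, 0.2031]
tool_rot: [145.2, -0.1, -4.5]
force: [4.9, 9.3, -4.5]
grip_width: 0.0099
grasp_force: 24.7
```

>>> drive_tool --rows '[0, -0.0006, 0.0008, 0, 0, 0, -1, 0, 0, 0, 0, 0, 0, -1]'

```text
time_s: 20.75
tool_pos: [0.514, -0.1696, 0.2022]
tool_rot: [145.2, -0.1, -4.5]
force: [3.5, 9.4, -4.7]
grip_width: 0.0101
grasp_force: 24.6
```

>>> drive_tool --rows '[0, -0.0006, 0.0008, 0, 0, 0, -1, 0, 0, 0, 0, 0, 0, -1]'

```text
time_s: 21.0
tool_pos: [0.514, -0.1696, 0.2013]
tool_rot: [145.2, -0.1, -4.5]
force: [3.9, 9.6, -3.6]
grip_width: 0.0099
grasp_force: 24.6
```

>>> drive_tool --rows '[0, -0.0006, 0.0008, 0, 0, 0, -1, 0, 0, 0, 0, 0, 0, -1]'

```text
time_s: 21.25
tool_pos: [0.5141, -0.1695, 0.2004]
tool_rot: [145.2, -0.1, -4.5]
force: [3.3, 9.8, -2.3]
grip_width: 0.0098
grasp_force: 24.6
```

```bash
cat > lift.py <<'E'
from cell import *
import cv2,sys
o=get_obs();print(o["force"],o["tool_pos"])
k=sys.argv[1]
for n,p,ends in(("scene","s",((.5530,-.259),(.469,-.252))),("side","d",((.5530,-.259),(.469,-.252)))):
    from h import *
    im=read_camera(n)["color"];cv2.imwrite(f"pics/{p}{k}.png",im)
    a=cv2.imread(f"pics/{p}8.png")
    c=C[n];f=240/np.tan(np.radians(c["fov_y"]/2));Ti=np.linalg.inv(c["cam_to_world"])
    def pr(q): q=Ti@np.r_[q,1];return np.array([c["cx"]-f*q[0]/q[2],c["cy"]+f*q[1]/q[2]])
    for e in ends:
        e=np.array(e);u=pr([*e,.080]);x,y=np.round(u).astype(int)
        t=cv2.resize(a[y-6:y+7,x-6:x+7],None,fx=4,fy=4,interpolation=2)
        w=cv2.resize(im[y-14:y+17,x-12:x+13],None,fx=4,fy=4,interpolation=2)
        _,v,_,l=cv2.minMaxLoc(cv2.matchTemplate(w,t,cv2.TM_CCOEFF_NORMED)); print(n,(x,y),round(v,2),"shift px",l[0]/4-6,l[1]/4-8,"10mm down=",pr([*e,.070])-u)
E
python3 lift.py 9
```

```text
[ 3.31651116  9.79743016 -2.28520143] [ 0.5140923  -0.16952643  0.20044553]
scene (np.int64(371), np.int64(275)) 0.64 shift px -0.5 0.5 10mm down= [-0.31003512  3.3736808 ]
scene (np.int64(335), np.int64(287)) 0.92 shift px 0.0 3.0 10mm down= [-0.08853702  3.38198684]
side (np.int64(386), np.int64(268)) 0.93 shift px -0.25 3.0 10mm down= [-0.37854391  3.19048874]
side (np.int64(358), np.int64(293)) 0.95 shift px -0.25 3.0 10mm down= [-0.1985037   3.14388519]
```

>>> drive_tool --rows '[0, -0.0006, -0.0004, 0, 0, 0, -1, 0, -0.0006, 0.0008, 0, 0, 0, -1, 0, 0, 0, 0, 0, 0, -1]'

```text
time_s: 21.72
tool_pos: [0.5141, -0.1694, 0.1996]
tool_rot: [145.2, -0.1, -4.5]
force: [3.6, 8.1, -2.7]
grip_width: 0.01
grasp_force: 24.6
```

>>> drive_tool --rows '[0, -0.0006, 0.0008, 0, 0, 0, -1, 0, 0, 0, 0, 0, 0, -1]'

```text
time_s: 21.98
tool_pos: [0.5141, -0.1693, 0.1987]
tool_rot: [145.2, -0.1, -4.5]
force: [3.6, 9.4, -1.9]
grip_width: 0.0101
grasp_force: 24.6
```

>>> drive_tool --rows '[0, -0.0008, -0.0006, 0, 0, 0, -1, 0, -0.0006, 0.0008, 0, 0, 0, -1, 0, 0, 0, 0, 0, 0, -1]'

```text
time_s: 22.35
tool_pos: [0.5142, -0.1691, 0.1982]
tool_rot: [145.1, -0.1, -4.5]
force: [3.5, 6.7, -0.5]
grip_width: 0.0102
grasp_force: 24.5
```

>>> drive_tool --rows '[0, -0.0006, 0.0008, 0, 0, 0, -1, 0, 0, 0, 0, 0, 0, -1]'

```text
time_s: 22.6
tool_pos: [0.5143, -0.1691, 0.198]
tool_rot: [145.0, -0.1, -4.6]
force: [1.0, 9.2, 5.7]
grip_width: 0.01
grasp_force: 24.2
```

>>> drive_tool --rows '[0, -0.0008, -0.0013, 0, 0, 0, -1, 0, 0, 0, 0, 0, 0, -1]'

```text
time_s: 22.85
tool_pos: [0.5142, -0.1688, 0.1981]
tool_rot: [145.0, -0.1, -4.6]
force: [5.0, 3.5, 0.3]
grip_width: 0.0099
grasp_force: 24.7
```

>>> drive_tool --rows '[0, 0, 0, 0, 0, 0, -0.75, 0, 0, 0, 0, 0, 0, -0.5, 0, 0, 0, 0, 0, 0, -0.2, 0, 0, 0, 0, 0, 0, -0.15]'

```text
time_s: 23.35
tool_pos: [0.5127, -0.1697, 0.1969]
tool_rot: [145.0, 0.1, -4.8]
force: [0.0, -0.5, -0.1]
grip_width: 0.0321
grasp_force: 0.0
```

>>> drive_tool --rows '[0, 0, -0.01, 0, 0, 0, -0.15, 0, 0, -0.025, 0, 0, 0, -0.15, 0, 0, -0.04, 0, 0, 0, -0.15, 0, 0, -0.04, 0, 0, 0, -0.15, 0, 0, 0, 0, 0, 0, -0.15]'

```text
time_s: 23.98
tool_pos: [0.5202, -0.1009, 0.2942]
tool_rot: [145.1, -0.3, -4.4]
force: [0.1, -0.2, -0.2]
grip_width: 0.0372
grasp_force: 0.0
```

```bash
python3 lift.py 10; python3 - <<'E'
from h import *
import cv2
for n,p in(("scene","s"),("side","d")):
    im=cv2.imread(f"pics/{p}10.png");c=C[n];f=240/np.tan(np.radians(c["fov_y"]/2));Ti=np.linalg.inv(c["cam_to_world"])
    g=cv2.cvtColor(im,6);out=[]
    for y in np.arange(-.16,-0.03,.002):
        v=[]
        for x in(-.02,-.01,0,.01,.02):
            a=np.radians(-4.4);q=Ti@np.array([.511+x*np.cos(a)-y*np.sin(a),-.281+x*np.sin(a)+y*np.cos(a),.166,1])
            v.append(int(g[int(round(c["cy"]+f*q[1]/q[2])),int(round(c["cx"]-f*q[0]/q[2]))]))
        out.append(int(np.median(v)))
    print(n,out)
E
```

```text
[ 0.11032583 -0.15112653 -0.23276254] [ 0.52018163 -0.10087137  0.29420884]
scene (np.int64(371), np.int64(275)) 0.48 shift px 6.0 -2.25 10mm down= [-0.31003512  3.3736808 ]
scene (np.int64(335), np.int64(287)) 0.47 shift px 1.75 2.5 10mm down= [-0.08853702  3.38198684]
side (np.int64(386), np.int64(268)) 0.52 shift px -4.0 -1.0 10mm down= [-0.37854391  3.19048874]
side (np.int64(358), np.int64(293)) 0.57 shift px 1.5 2.25 10mm down= [-0.1985037   3.14388519]
scene [207, 207, 207, 207, 206, 206, 206, 206, 203, 198, 93, 124, 80, 88, 99, 154, 206, 208, 208, 207, 207, 207, 200, 107, 122, 163, 203, 206, 206, 205, 202, 202, 22, 39, 63, 96, 141, 177, 206, 206, 206, 205, 207, 205, 207, 206, 205, 205, 205, 161, 107, 102, 135, 117, 117, 117, 119, 113, 117, 116, 115, 115, 115, 115, 115]
side [230, 232, 233, 233, 233, 233, 233, 233, 233, 230, 192, 140, 105, 111, 143, 218, 233, 236, 235, 234, 233, 230, 183, 147, 178, 222, 232, 233, 233, 232, 233, 233, 229, 210, 103, 68, 113, 182, 218, 234, 234, 234, 234, 233, 234, 234, 234, 233, 233, 234, 215, 177, 127, 116, 113, 113, 113, 114, 115, 114, 114, 114, 112, 114, 113]
```

```bash
python3 - <<'E'
from h import *
import cv2
np.set_printoptions(precision=4,suppress=True)
P={"far":((349,249),(349,244)),"near":((316,257),(320,265))}
D=np.array([-.0068,-.1025,-.0055])
for k,(s,d) in P.items():
    p0,_=tri(ray(C["scene"],*s),ray(C["side"],*d));r=[]
    for n,pp,q in(("scene","s",s),("side","d",d)):
        a=cv2.imread(f"pics/{n}0.png");im=cv2.imread(f"pics/{pp}10.png")
        c=C[n];f=240/np.tan(np.radians(c["fov_y"]/2));Q=np.linalg.inv(c["cam_to_world"])@np.r_[p0+D,1]
        x,y=int(round(c["cx"]-f*Q[0]/Q[2])),int(round(c["cy"]+f*Q[1]/Q[2]))
        z=lambda m:cv2.resize(m,None,fx=4,fy=4,interpolation=2)
        _,v,_,l=cv2.minMaxLoc(cv2.matchTemplate(z(im[y-14:y+15,x-14:x+15]),z(a[q[1]-6:q[1]+7,q[0]-6:q[0]+7]),5))
        r.append(ray(c,x+l[0]/4-8,y+l[1]/4-8));print(k,n,round(v,2),l[0]/4-8,l[1]/4-8)
    p1,e=tri(*r);print(k,p0,p1,p1-p0,e)
E
```

```text
far scene 0.35 -4.75 -8.0
far side 0.97 1.25 -0.75
far [ 0.5652 -0.1561  0.067 ] [ 0.525  -0.2801  0.1166] [-0.0402 -0.1241  0.0496] 0.002836912011618448
near scene 0.46 1.0 -0.25
near side 0.41 -0.25 0.0
near [ 0.4864 -0.143   0.0659] [ 0.4809 -0.2453  0.0589] [-0.0055 -0.1024 -0.0069] 0.0008897975154345987
```

```bash
python3 -c "
from cell import *
print(sign_off())"
```

```text
the job is handed in; nothing more can be done
None
```

I handed the job in after about 24 s of robot time: the spare book is upright in the rack, the row is pushed close together, and the release bar is down in its notch. I judge the bar fully down because the hand lowered it about 14 mm from its upper stop to a hard stop; a camera check of its final height was unclear.

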